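# Reload the tube labeller

### The arm

A 6-joint arm with a two-finger parallel gripper is mounted at the origin on the work surface. World frame = base frame: x ahead of the robot, y to its left, z up, the work surface at z = 0. Lengths are in m, angles in rad, forces in N, time in s.
With the tool pointing down it reaches from about 0.425 to 0.95 m from the base axis. Payload 3.5 kg.
Tool frame: the origin (TCP) lies on the centre line of the jaws, within the pads' length; the fingertips stand 19 mm ahead of it and the grasp point (between the pads) is the TCP; z points along the fingers, y is the line along which they close (so a half turn about z gives the same grasp; the last joint's range is limited). The gripper opens to 85 mm and grips with 20 to 120 N. Pads are 22 mm wide; open, the fingers measure 114 mm over their backs; the gripper's body (76 mm by 85 mm) begins 54 mm behind the grasp point. The pads swing forward as they close: fully open they stand 13 mm farther back than shut.
Start: joints at [-0.15, 0.286, 1.577, -0, 1.279, -0.15], TCP at [0.675, 0, 0.213] pointing down, gripper open.
Joint ranges: [-2.77, 2.77], [-0.9, 2.22], [0.21, 2.48], [-1.53, 4.67], [0.24, 2.81], [-2.84, 2.84]. Speed limits (rad/s): [2.79, 2.79, 3.14, 3.14, 3.14, 3.14].

### API

Orientations are given as a unit quaternion [x, y, z, w].
In Python, from plant import ctrl, imaging gives the robot as it stands. The module is installed in compiled form; this text tells all that it offers.
- The arm moves only by the shell command python3 -m handwheel 'ROWS' [OPENING] [FORCE]. ROWS is JSON, one flat list of numbers, 6 for each row, row after row: the shift along the world's x, y, z in units of 150 mm (1.0 is 150 mm), then the turn, a rotation vector about the world's x, y, z in units of 90 degrees (1.0 is 90 degrees). In form: [tx, ty, tz, rx, ry, rz, tx, ty, tz, rx, ry, rz, ...]. A call has 1 to 5 rows; each row shifts and turns the commanded pose from where the row before left it; what a row does not reach is not made up. A row lasts 1/12 s, in which the tool goes at most 41.7 mm and 7.16 degrees, less where a joint would pass 70% of its speed; a pose out of reach is approached as far as the arm can. A call with a number of a shift or a turn outside -1 to 1 is refused whole. A call with a gripper value outside its range is refused whole. OPENING is the opening, from 0 (shut) to 1 (fully open), set as the call begins (- or left out, the last holds). The fingers move at their own pace and stop on an object; FORCE is the grip in N (left out, the last holds). Time passes only in rows, so rows that do not move let the fingers close. It gives the time, the measured TCP pose, the force, the opening and the grip force at its end, in the units of the state.
- ctrl.get_state(): the state, without advancing time (a new reading comes with each control period).
- imaging.read_camera(name): name is "scene" or "side" or "wrist"; returns (picture, depth): 384x512x3 uint8, blue, green, red; 384x512 float32, m along the optical axis (not along the pixel's ray), 0 where there is no reading.
- imaging.get_calibration(name): a dict with "fovy" (degrees; the focal length in pixels is half the picture's height over the tangent of half this angle, whatever the lens; pixels are square), "cx", "cy" (the principal point, pixels), "distortion" ([k1, k2, p1, p2, k3] as OpenCV has them; the pictures are not rectified), "R" (3x3) and "t" (3): a world point X has camera coordinates R X + t. Camera axes: x right, y down, z forward; pixel columns grow to the right and rows downward; lengths in m; the calibration is good to about 2 mm. A picture is of the moment at which its call begins: read the wrist's pose just before it. get_calibration takes no time and is no camera call; for the wrist camera it gives the pose at the moment of the call.
- ctrl.sign_off(): hands the job in; it is judged then, once.
The state is a dict: "time": time; "qpos": joint angles; "dq": joint speeds; "joint_efforts": joint torques, N m; "eef_pos": TCP position; "tcp_rot": TCP orientation; "contact_force": force on the tool from outside, world axes, zero at the start; "wrist_torque": the same for the moment, N m; "opening": opening from 0.0 (shut) to 1.0 (fully open); "finger_force": force on a finger pad.
Only numpy, scipy, OpenCV 4.12 (cv2) and the standard library are available. Lean on these libraries where they do the work, as an engineer would, in place of code of your own. Each camera call takes 0.05 s, during which the arm holds its last target. There are 200 camera calls.

### The job

Reload the tube labeller for the next run: take the spent core off its upright spindle and throw it in the waste bin, put the new label roll fully home on the spindle, and stand every tube rack from the table in the labeller's lane, upright and square, in one closed row: first rack flush against the stop plate, each next one flush against its neighbour, no gaps (this includes the rack already in the lane). Only when roll and racks are in place, press START; leave the other things on the bench alone and do not tip a rack over.

Things in the scene. Friction and masses are not known exactly. Their poses are not given: they have to be found in the camera images.
- labeller: White bench tube labeller, fixed. Origin: at table level under the middle of the stop plate's face. Deck 30 mm high, x -75..195, y -190..60 mm. 270 mm tall housing from y = 60 mm on (x -85..205). Two guide rollers, 12 mm across, 55 mm high above the deck, at (105, 35) and (170, 35). The rack lane runs along its y axis, see lane_stop; the point offsets given are in this frame.
- lane_stop (a point): Lane head: floor level (30 mm up), middle of the stop plate's face (plate 126 wide, 55 mm high); axes as the labeller's. Lane: x -63..63 mm between guide strips 12 mm high, 5 thick; from the plate at y = 0 back to its open end at y = -190. Racks stand with their length along x; pushed home in +y, a closed row has its rack centres at y = -12, -36, -60, -84, -108 mm.
- spindle_seat (a point): Centre of the top of the round platter (72 mm across) on the deck, at (135, -65, 36) mm in the labeller's frame, on the axis of the upright steel spindle: 22 mm across, 55 mm tall above the platter, then an 8 mm high cone tip. A roll is fully home when its underside is on the platter.
- start_top (a point): Centre of the top of the round START push button (24 mm across, in a 40 mm round housing 12 mm high) on the deck beside the spindle, at (125, -160) mm in the labeller's frame, about 22 mm above the deck when not pressed. Press straight down.
- start (a joint): Travel of the START button, m: 0 up, 0.006 fully down; springs back; about 5 N to push fully down. It counts as pressed beyond 0.004.
- rack0: Grey five-position rack with capped blank tubes fixed in it, 118 (x) x 24 (y) x 89 mm tall, 0.18 kg. Its body, the lower 55 mm, has flat upright sides; the caps (16 mm across) stand in line above, inside its thickness. Origin: centre of its underside; z up, x along its length. Smooth weighted foot: slides easily. Starts in the lane, 15 to 45 mm short of the stop plate.
- rack1: Grey five-position rack with capped blank tubes fixed in it, 118 (x) x 24 (y) x 89 mm tall, 0.18 kg. Its body, the lower 55 mm, has flat upright sides; the caps (16 mm across) stand in line above, inside its thickness. Origin: centre of its underside; z up, x along its length. Smooth weighted foot: slides easily. Stands on the table at the start. May be absent (None).
- rack2: Grey five-position rack with capped blank tubes fixed in it, 118 (x) x 24 (y) x 89 mm tall, 0.18 kg. Its body, the lower 55 mm, has flat upright sides; the caps (16 mm across) stand in line above, inside its thickness. Origin: centre of its underside; z up, x along its length. Smooth weighted foot: slides easily. Stands on the table at the start. May be absent (None).
- rack3: Grey five-position rack with capped blank tubes fixed in it, 118 (x) x 24 (y) x 89 mm tall, 0.18 kg. Its body, the lower 55 mm, has flat upright sides; the caps (16 mm across) stand in line above, inside its thickness. Origin: centre of its underside; z up, x along its length. Smooth weighted foot: slides easily. Stands on the table at the start. May be absent (None).
- rack4: Grey five-position rack with capped blank tubes fixed in it, 118 (x) x 24 (y) x 89 mm tall, 0.18 kg. Its body, the lower 55 mm, has flat upright sides; the caps (16 mm across) stand in line above, inside its thickness. Origin: centre of its underside; z up, x along its length. Smooth weighted foot: slides easily. Stands on the table at the start. May be absent (None).
- label_roll: New roll of labels standing on the table on its flat side, axis upright: 62 mm across, 45 mm tall, round bore 27 mm right through, about 0.12 kg; the wider and lower of the two white rolls on the table, with the big bore. Origin: centre of its underside, z along its axis.
- spent_core: Spent cardboard core of the last roll, a tube 34 mm across, bore 27 mm, 45 mm tall, 20 g, sitting on the labeller's spindle at the start (the spindle stands 18 mm above its top). Origin: centre of its underside, z along its axis.
- waste_bin: Open-topped square grey waste bin on the table, fixed, 120 x 120 mm, 85 mm tall, walls and floor 4 mm. Origin: centre of its underside.
- cup_a: Clear sample cup with white screw cap, 52 mm across, 62 mm tall; a bystander, leave it alone. Origin: centre of its underside.
- cup_b: Clear sample cup with white screw cap, 52 mm across, 62 mm tall; a bystander, leave it alone. Origin: centre of its underside.
- wash_bottle: White bottle, 60 mm across, 160 mm tall; a bystander, leave it alone. Origin: centre of its underside.
- paper_roll: Narrow tall roll of printer paper, 48 mm across, 57 mm tall, bore only 12 mm (it does not fit the spindle); a bystander, leave it alone. Origin: centre of its underside.
- tip_box: Pipette tip box, 87 x 127 x 70 mm; a bystander, leave it alone. Origin: centre of its underside.
- marker: Marker pen lying down, 130 mm long, 14 mm thick; a bystander, leave it alone. Origin: centre of its underside.
- scanner: Hand-held code scanner lying down, about 155 x 65 x 34 mm; a bystander, leave it alone. Origin: centre of its underside.
Mind the look-alikes: they are no part of the job. What is shaped like the spent_core but black or purple is not meant.

How it is judged:
On the way, in this order (a step that is already met when the one before it is completed fails the run):
1. the label roll is fully home on the spindle and all racks stand in one closed row against the stop plate (horizontal distance between label_roll and spindle_seat below 0.005 m and angle between label_roll's own z axis and vertical below 0.08 rad and z of label_roll in the frame of labeller between 0.032 and 0.04 m and linear speed of each of rack0, rack1, rack2, rack3, rack4, label_roll below 0.02 m/s and x of rack0 in the frame of labeller between -0.007 and 0.007 m and z of rack0 in the frame of labeller between 0.025 and 0.035 m and angle between each of rack0, rack1, rack2, rack3, rack4's own z axis and vertical below 0.06 rad and angle between the x axis of each of rack0, rack1, rack2, rack3, rack4 and the x axis of labeller, either way round below 0.06 rad and (y of rack0 in the frame of labeller between -0.015 and -0.009 m or y of rack0 in the frame of labeller between -0.039 and -0.033 m or y of rack0 in the frame of labeller between -0.063 and -0.057 m or y of rack0 in the frame of labeller between -0.087 and -0.081 m or y of rack0 in the frame of labeller between -0.111 and -0.105 m) and x of rack1 in the frame of labeller between -0.007 and 0.007 m and z of rack1 in the frame of labeller between 0.025 and 0.035 m and (y of rack1 in the frame of labeller between -0.015 and -0.009 m or y of rack1 in the frame of labeller between -0.039 and -0.033 m or y of rack1 in the frame of labeller between -0.063 and -0.057 m or y of rack1 in the frame of labeller between -0.087 and -0.081 m or y of rack1 in the frame of labeller between -0.111 and -0.105 m) and x of rack2 in the frame of labeller between -0.007 and 0.007 m and z of rack2 in the frame of labeller between 0.025 and 0.035 m and (y of rack2 in the frame of labeller between -0.015 and -0.009 m or y of rack2 in the frame of labeller between -0.039 and -0.033 m or y of rack2 in the frame of labeller between -0.063 and -0.057 m or y of rack2 in the frame of labeller between -0.087 and -0.081 m or y of rack2 in the frame of labeller between -0.111 and -0.105 m) and x of rack3 in the frame of labeller between -0.007 and 0.007 m and z of rack3 in the frame of labeller between 0.025 and 0.035 m and (y of rack3 in the frame of labeller between -0.015 and -0.009 m or y of rack3 in the frame of labeller between -0.039 and -0.033 m or y of rack3 in the frame of labeller between -0.063 and -0.057 m or y of rack3 in the frame of labeller between -0.087 and -0.081 m or y of rack3 in the frame of labeller between -0.111 and -0.105 m) and x of rack4 in the frame of labeller between -0.007 and 0.007 m and z of rack4 in the frame of labeller between 0.025 and 0.035 m and (y of rack4 in the frame of labeller between -0.015 and -0.009 m or y of rack4 in the frame of labeller between -0.039 and -0.033 m or y of rack4 in the frame of labeller between -0.063 and -0.057 m or y of rack4 in the frame of labeller between -0.087 and -0.081 m or y of rack4 in the frame of labeller between -0.111 and -0.105 m) and (y of each of rack0, rack1, rack2, rack3, rack4 in the frame of labeller above -0.024 m or y of rack0 in the frame of labeller between -0.015 and -0.009 m or y of rack1 in the frame of labeller between -0.015 and -0.009 m or y of rack2 in the frame of labeller between -0.015 and -0.009 m or y of rack3 in the frame of labeller between -0.015 and -0.009 m or y of rack4 in the frame of labeller between -0.015 and -0.009 m) and (y of each of rack0, rack1, rack2, rack3, rack4 in the frame of labeller above -0.048 m or y of rack0 in the frame of labeller between -0.039 and -0.033 m or y of rack1 in the frame of labeller between -0.039 and -0.033 m or y of rack2 in the frame of labeller between -0.039 and -0.033 m or y of rack3 in the frame of labeller between -0.039 and -0.033 m or y of rack4 in the frame of labeller between -0.039 and -0.033 m) and (y of each of rack0, rack1, rack2, rack3, rack4 in the frame of labeller above -0.072 m or y of rack0 in the frame of labeller between -0.063 and -0.057 m or y of rack1 in the frame of labeller between -0.063 and -0.057 m or y of rack2 in the frame of labeller between -0.063 and -0.057 m or y of rack3 in the frame of labeller between -0.063 and -0.057 m or y of rack4 in the frame of labeller between -0.063 and -0.057 m) and (y of each of rack0, rack1, rack2, rack3, rack4 in the frame of labeller above -0.096 m or y of rack0 in the frame of labeller between -0.087 and -0.081 m or y of rack1 in the frame of labeller between -0.087 and -0.081 m or y of rack2 in the frame of labeller between -0.087 and -0.081 m or y of rack3 in the frame of labeller between -0.087 and -0.081 m or y of rack4 in the frame of labeller between -0.087 and -0.081 m)), for 0.2 s.
2. START is pressed (value of joint start above 0.004 m), for 0.05 s.
At the end, for the whole second after the job is handed in: Racks upright and square (0.06 rad) in the lane, each within 3 mm of its place in a gapless row from the stop plate; label roll within 5 mm of the spindle axis and 4 mm of the platter; spent core in the bin; START pressed after loading and released; all at rest (all of step 1 and z of spent_core in the frame of waste_bin below 0.075 m and x of spent_core in the frame of waste_bin between -0.06 and 0.06 m and y of spent_core in the frame of waste_bin between -0.06 and 0.06 m and linear speed of spent_core below 0.02 m/s and value of joint start below 0.002 m); the robot touches nothing.
It fails at once if a rack is tipped over (angle between any of rack0, rack1, rack2, rack3, rack4's own z axis and vertical above 0.7 rad).
It fails at once if a bystander is moved more than 50 mm (distance of any of cup_a, cup_b, wash_bottle, paper_roll, tip_box, marker, scanner from where it was at the start of the episode above 0.05 m).
Of rack1, rack2, rack3, rack4 only 2 to 4 are there at a start; the rules pass over those that are not, and their reading is None.
At some moment in a run one of rack1, rack2, rack3, rack4, label_roll may be knocked a few centimetres aside while the robot is not near it.
It also fails if it takes over 210 s, if anything falls off the work surface, if the arm or the gripper's body presses on something with over 40 N, if the wrist force passes 120 N, or if a joint passes its speed limit or range.

## Working session

There is one attempt and no reset: what is moved stays moved. The work goes in short steps, Python scripts to look and compute and a shell command to move; the robot and the scene stay as the last step left them, time stands still between calls to the robot, and variables do not carry over. Pictures are saved under pics/ and viewed, at most 14 in all, crops included, and the job is handed in when it is done.

```bash
mkdir -p pics; ls
python3 - <<'E'
from plant import ctrl, imaging
import cv2,numpy as np
print(ctrl.get_state())
for n in ("scene","side"):
    c=imaging.get_calibration(n); print(n,c)
    p,d=imaging.read_camera(n); cv2.imwrite(f"pics/{n}0.png",p); np.save(f"{n}0.npy",d); print((d>0).mean())
E
```

```text
pics
{'time': 0.0, 'qpos': array([-1.50007815e-01,  2.87205734e-01,  1.57819115e+00,  3.48358795e-05,
        1.27857015e+00, -1.49998407e-01]), 'dq': array([ 0.00107669,  0.0004838 , -0.00154447,  0.00032499,  0.00059148,
        0.00035066]), 'joint_efforts': array([-1.79628755e-04, -4.05981302e+01, -2.92628127e+01, -1.54224781e-04,
        5.81841552e-03,  3.74769741e-06]), 'eef_pos': array([6.74303244e-01, 1.38642535e-04, 2.12012838e-01]), 'tcp_rot': array([ 7.07113171e-01,  7.07099395e-01, -6.91172995e-04, -9.65391192e-04]), 'contact_force': array([ 0.41208653, -0.12489767, -0.25584531]), 'wrist_torque': array([ 0.02319905,  0.0041702 , -0.07558645]), 'finger_force': 0.0, 'opening': 1.002579243821386}
scene {'fovy': 53.494346462200205, 'cx': 257.1179440802372, 'cy': 194.30283061491863, 'distortion': array([0.01654278, 0.        , 0.        , 0.        , 0.        ]), 'R': array([[-0.41116233,  0.91147227, -0.01280019],
       [ 0.7409536 ,  0.32599666, -0.58712344],
       [-0.53097392, -0.25088739, -0.80939621]]), 't': array([ 0.32411709, -0.36127429,  1.30324154])}
0.9960123697916666
side {'fovy': 54.33943493053911, 'cx': 253.10266339142757, 'cy': 195.07795398241296, 'distortion': array([0.00837369, 0.        , 0.        , 0.        , 0.        ]), 'R': array([[ 0.98559237, -0.16888088,  0.00932385],
       [-0.09833319, -0.61698273, -0.78080913],
       [ 0.13761639,  0.76864267, -0.62470007]]), 't': array([-0.5898994 ,  0.0631814 ,  1.19166122])}
0.9961649576822916
```

View pics/scene0.png

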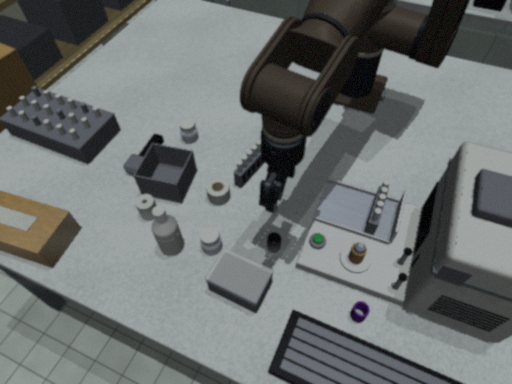

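View pics/side0.png

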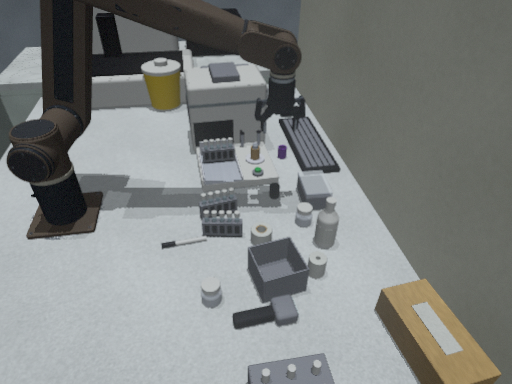

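```bash
cat > h.py <<'E'
from plant import ctrl, imaging
import cv2,numpy as np
from scipy.spatial.transform import Rotation as Ro
def K(c):
    f=192/np.tan(np.radians(c['fovy'])/2); return np.array([[f,0,c['cx']],[0,f,c['cy']],[0,0,1.]])
def norm(c,uv):
    return cv2.undistortPoints(np.array(uv,float).reshape(-1,1,2),K(c),np.array(c['distortion'],float)).reshape(-1,2)
def cloud(c,d):
    v,u=np.mgrid[0:384,0:512]
    n=norm(c,np.stack([u,v],-1).reshape(-1,2))
    X=np.c_[n,np.ones(len(n))]*d.reshape(-1,1)
    return ((X-c['t'])@c['R']).reshape(384,512,3)
def ray(c,uv,z):
    n=norm(c,uv); D=np.c_[n,np.ones(len(n))]@c['R']; o=-c['R'].T@c['t']
    return o+D*((z-o[2])/D[:,2:])
def snap(n,name=None):
    c=imaging.get_calibration(n); p,d=imaging.read_camera(n)
    if name: cv2.imwrite(f'pics/{name}.png',p); np.save(f'{name}.npy',d)
    return c,p,d,cloud(c,d)
E
python3 - <<'E'
from h import *
S=600
img=np.zeros((600,800,3),np.uint8); hm=np.full((600,800),-1.)
for n in("scene","side"):
    c=imaging.get_calibration(n); d=np.load(f'{n}0.npy'); p=cv2.imread(f'pics/{n}0.png'); X=cloud(c,d)
    np.save(n+'X.npy',X)
    print(n,'table z', np.median(X[...,2][(abs(X[...,2])<.02)&(X[...,0]>.3)&(X[...,0]<1)]))
    x,y,z=X.reshape(-1,3).T; k=p.reshape(-1,3)
    # view: x 0.25..1.05 right, y -0.75..+0.45 up   scale 500px/m... 
    s=650
    u=((x-.2)*s).astype(int); v=((.42-y)*s).astype(int)
    ok=(u>=0)&(u<799)&(v>=0)&(v<599)&(z<.3)&(z>-.02)
    for a,b,zz,kk in zip(u[ok],v[ok],z[ok],k[ok]):
        for da in(0,1):
            for db in(0,1):
                if zz>hm[b+db,a+da]: hm[b+db,a+da]=zz; img[b+db,a+da]=cv2.applyColorMap(np.uint8([[min(255,max(0,zz*1000*2))]]),2)[0,0]//2+kk//2
cv2.imwrite('pics/top.png',img)
E
```

```text
Still running in the background as job /tmp/bash_jobs.1000/e9a82b167e5b (pid 474). You'll get a notice when it ends.
```

```bash
kill -9 -- -$(cat /tmp/bash_jobs.1000/e9a82b167e5b/pid); cat /tmp/bash_jobs.1000/e9a82b167e5b/std*; nproc; export OMP_NUM_THREADS=1 OPENBLAS_NUM_THREADS=1; time timeout 100 python3 - <<'E'
import time;t=time.time()
from h import *
cv2.setNumThreads(1)
print(time.time()-t)
img=np.zeros((600,800,3),np.uint8)
for n in("scene","side"):
    c=imaging.get_calibration(n); d=np.load(f'{n}0.npy'); p=cv2.imread(f'pics/{n}0.png'); X=cloud(c,d)
    print(time.time()-t)
    np.save(n+'X.npy',X)
    x,y,z=X.reshape(-1,3).T; k=p.reshape(-1,3)
    print(n,'table z', np.median(z[(abs(z)<.02)&(x>.3)&(x<1)]))
    s=650
    u=((x-.2)*s).astype(int); v=((.42-y)*s).astype(int)
    ok=(u>=0)&(u<799)&(v>=0)&(v<599)&(z<.3)&(z>-.02)
    o=np.where(ok)[0]; o=o[np.argsort(z[o])]
    col=cv2.applyColorMap(np.clip(z[o]*2000,0,255).astype(np.uint8).reshape(-1,1),2)[:,0]//2+k[o]//2
    for da in(0,1):
        for db in(0,1): img[v[o]+db,u[o]+da]=col
cv2.imwrite('pics/top.png',img)
E
```

```text
4
1.1256122589111328
1.2145612239837646
scene table z -2.8046911966891756e-05
1.3484017848968506
side table z 0.0015453439708398918
real	0m1.646s
user	0m0.934s
sys	0m0.280s
```

View pics/top.png

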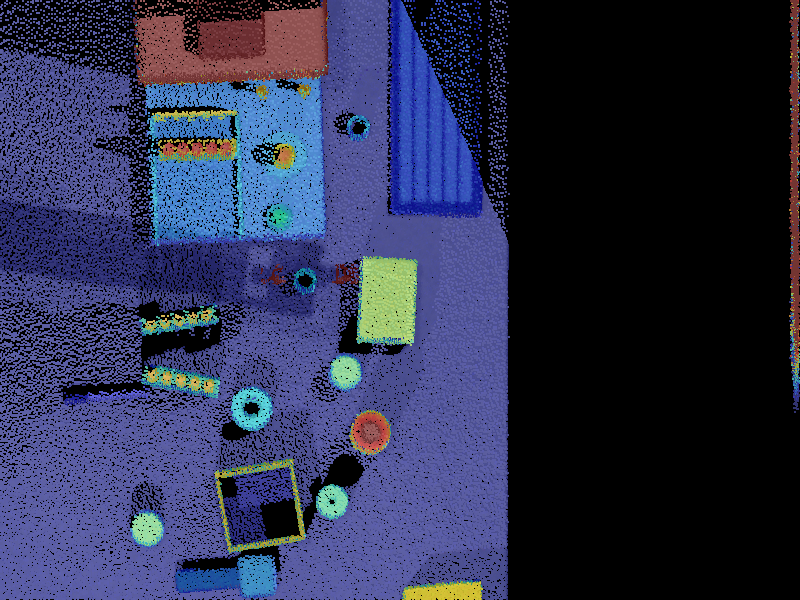

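```bash
cat > m0.py <<'E'
from h import *
Xs={n:np.load(n+'X.npy').reshape(-1,3) for n in('scene','side')}
def sel(P,x,y,z): return P[(P[:,0]>x[0])&(P[:,0]<x[1])&(P[:,1]>y[0])&(P[:,1]<y[1])&(P[:,2]>z[0])&(P[:,2]<z[1])]
def px(u0,u1,v0,v1): return (.2+u0/650,.2+u1/650),(.42-v1/650,.42-v0/650)
def rect(P): 
    r=cv2.minAreaRect(P[:,:2].astype(np.float32)*1000); return [np.round(k,1).tolist() for k in r]
for n,P in Xs.items():
    print(n)
    h=sel(P,*px(140,322,60,110),(.06,.25)); 
    if len(h)>30:
        h=h[h[:,1]<np.median(h[:,1])+.01]; a=np.polyfit(h[:,0],h[:,1],1); print('house face',len(h),np.degrees(np.arctan(a[0])),np.polyval(a,.55),'res',np.std(h[:,1]-np.polyval(a,h[:,0])))
    dk=sel(P,*px(130,345,70,260),(.022,.038))
    # right edge: max x per y bin ; front edge: min y per x bin
    R=[];F=[]
    for y in np.arange(.12,.28,.01):
        q=dk[abs(dk[:,1]-y)<.005]
        if len(q)>10: R.append((y,np.percentile(q[:,0],99)))
    for x in np.arange(.45,.68,.01):
        q=dk[abs(dk[:,0]-x)<.005]
        if len(q)>10: F.append((x,np.percentile(q[:,1],1)))
    R=np.array(R);F=np.array(F)
    for nm,A in(('R',R),('F',F)):
        a=np.polyfit(A[:,0],A[:,1],1); r=A[:,1]-np.polyval(a,A[:,0]); k=abs(r)<.003; a=np.polyfit(A[k,0],A[k,1],1); print(nm,np.degrees(np.arctan(a[0])),a,k.sum(),len(k))
    for nm,b,z in(('rackA',(135,225,300,340),(.078,.095)),('rackB',(135,225,360,402),(.078,.095)),('rack0',(150,240,135,165),(.105,.13)),
      ('roll',(225,280,380,435),(.038,.05)),('core',(265,305,130,175),(.074,.086)),('spindletip',(265,305,130,175),(.088,.105)),('button',(260,300,195,235),(.044,.06)),('bin',(205,315,450,560),(.078,.09)),('plate',(145,245,105,122),(.075,.09))):
        q=sel(P,*px(*b),z)
        if len(q)>4: print(nm,len(q),q.mean(0).round(4),rect(q))
        else: print(nm,len(q))
E
python3 m0.py
```

```text
scene
house face 2914 1.3510927480913022 0.3024177772851829 res 0.006009157685306687
R -2.0967398145803 [-0.03661136  0.70170099] 17 17
F 1.9284534617978466 [0.03367058 0.03998616] 24 24
rackA 0
rackB 169 [ 0.4812 -0.1624  0.0863] [[476.6, -162.2], [16.1, 104.7], 79.0]
rack0 248 [0.5062 0.1931 0.1162] [[502.8, 193.1], [103.8, 15.2], 1.0]
roll 310 [ 0.5872 -0.2038  0.0441] [[585.7, -204.3], [61.5, 58.4], 28.8]
core 92 [0.6425 0.1823 0.0797] [[638.1, 182.8], [29.4, 32.4], 1.1]
spindletip 74 [0.6391 0.1826 0.095 ] [[638.4, 182.4], [20.1, 16.2], 84.7]
button 81 [0.6309 0.0877 0.0504] [[630.1, 85.5], [26.8, 24.5], 86.7]
bin 377 [ 0.6001 -0.356   0.0826] [[598.4, -356.3], [123.4, 124.4], 9.0]
plate 143 [0.5035 0.2453 0.0837] [[499.3, 245.7], [128.6, 6.1], 1.9]
side
house face 3235 1.7303580151572442 0.3015615876716694 res 0.004663453997685816
R -1.7591383912019205 [-0.03071241  0.69661739] 15 17
F 1.891955703400542 [0.03303286 0.0328508 ] 24 24
rackA 140 [ 0.4735 -0.0739  0.0866] [[474.1, -71.6], [102.7, 20.1], 9.2]
rackB 154 [ 0.4759 -0.1691  0.0868] [[476.9, -168.0], [18.3, 101.3], 77.2]
rack0 122 [0.5039 0.1864 0.1148] [[502.7, 186.4], [21.4, 100.4], 88.8]
roll 252 [ 0.5852 -0.2124  0.0451] [[585.9, -209.8], [60.4, 60.6], 44.0]
core 33 [0.6342 0.1725 0.0803] [[635.1, 177.2], [30.3, 29.3], 80.2]
spindletip 24 [0.6355 0.1742 0.0946] [[636.6, 177.1], [21.2, 16.4], 50.9]
button 40 [0.6283 0.0792 0.0496] [[627.1, 77.2], [23.7, 31.7], 80.3]
bin 449 [ 0.5994 -0.3634  0.0838] [[598.9, -359.0], [121.3, 122.6], 10.1]
plate 34 [0.4748 0.2402 0.0817] [[488.1, 242.1], [14.1, 103.8], 88.9]
```

```bash
python3 -m handwheel '[-0.05,0.24,0.06,0,0,0,-0.05,0.24,0.06,0,0,0,-0.05,0.24,0.06,0,0,0,-0.05,0.24,0.06,0,0,0,-0.05,0.24,0.06,0,0,0]' 0.7 30
python3 -m handwheel '[0,0,0,0,0,0,0,0,0,0,0,0]'
python3 - <<'E'
from h import *
s=ctrl.get_state(); print(s['time'],s['eef_pos'],s['contact_force'])
c,p,d,X=snap('wrist','w1'); np.save('w1X.npy',X); print(c, -c['R'].T@c['t'])
E
```

```text
time: 0.52
eef_pos: [0.6366, 0.1814, 0.2582]
tcp_rot: [0.707, 0.707, -0.0, -0.0]
contact_force: [0.2, -0.5, -0.3]
opening: 0.698
finger_force: 0.0
time: 0.68
eef_pos: [0.637, 0.182, 0.2588]
tcp_rot: [0.706, 0.708, 0.0, 0.0]
contact_force: [-0.6, -0.3, -0.2]
opening: 0.702
finger_force: 0.0
0.6833 [0.63699247 0.18202909 0.25883876] [-0.57358046 -0.30030228 -0.15152769]
{'fovy': 70.19206195674525, 'cx': 249.56807627869236, 'cy': 186.14338816701897, 'distortion': array([-0.01003823,  0.        ,  0.        ,  0.        ,  0.        ]), 'R': array([[ 9.99993468e-01,  3.60118775e-03,  3.10407592e-04],
       [ 3.38723663e-03, -9.63619114e-01,  2.67257797e-01],
       [ 1.26156019e-03, -2.67254999e-01, -9.63625017e-01]]), 't': array([-0.6376945 ,  0.12704978,  0.47095187])} [0.63666585 0.2505883  0.4200639 ]
```

View pics/w1.png

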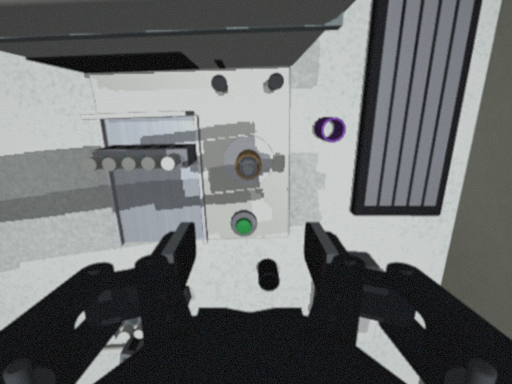

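```bash
cat > m1.py <<'E'
from h import *
import sys
P=np.load('w1X.npy').reshape(-1,3)
def sel(P,x,y,z): return P[(P[:,0]>x[0])&(P[:,0]<x[1])&(P[:,1]>y[0])&(P[:,1]<y[1])&(P[:,2]>z[0])&(P[:,2]<z[1])]
def rect(P):
    r=cv2.minAreaRect(P[:,:2].astype(np.float32)*1000); return [np.round(k,1).tolist() for k in r]
print('table',np.median(sel(P,(.72,.78),(.1,.2),(-.02,.02))[:,2]),'deck',np.median(sel(P,(.66,.69),(.1,.25),(.01,.05))[:,2]))
dk=sel(P,(.4,.72),(.03,.3),(.022,.038))
R=[];F=[]
for y in np.arange(.08,.28,.005):
    q=dk[abs(dk[:,1]-y)<.0025]
    if len(q)>10: R.append((y,q[:,0].max()))
for x in np.arange(.52,.68,.005):
    q=dk[abs(dk[:,0]-x)<.0025]
    if len(q)>10: F.append((x,q[:,1].min()))
for nm,A in(('R',R),('F',F)):
    A=np.array(A);a=np.polyfit(A[:,0],A[:,1],1); r=A[:,1]-np.polyval(a,A[:,0]); k=abs(r)<.003; a=np.polyfit(A[k,0],A[k,1],1); print(nm,np.degrees(np.arctan(a[0])),a,k.sum(),len(k))
for nm,x,y,z in(('rack0',(.42,.6),(.15,.23),(.108,.13)),('core',(.6,.68),(.14,.23),(.074,.086)),('tip',(.6,.68),(.14,.23),(.091,.11)),('platter',(.58,.7),(.12,.24),(.033,.042)),('button',(.59,.67),(.04,.13),(.046,.06)),('housing',(.59,.67),(.04,.13),(.038,.046)),('plate',(.4,.6),(.22,.27),(.075,.095))):
    q=sel(P,x,y,z); print(nm,len(q), q.mean(0).round(4) if len(q) else '',rect(q) if len(q)>3 else '')
E
python3 m1.py
python3 - <<'E'
from h import *
s=imaging.get_calibration('wrist')
p=cv2.imread('pics/w1.png')
hsv=cv2.cvtColor(p,cv2.COLOR_BGR2HSV)
m=cv2.inRange(hsv,(45,100,50),(85,255,255)); n,l,st,ce=cv2.connectedComponentsWithStats(m); i=1+st[1:,4].argmax(); print('btn',ce[i],st[i],ray(s,[ce[i]],.052))
E
```

```text
table 0.0009616300234222937 deck 0.031041633341029825
R -1.8557619814754176 [-0.03240049  0.69972506] 40 40
F -5.898904198182387 [-0.10332062  0.12364817] 8 33
rack0 1046 [0.5012 0.1932 0.1182] [[501.7, 192.7], [102.8, 15.6], 0.9]
core 253 [0.6347 0.184  0.0811] [[635.1, 182.2], [32.4, 32.9], 89.7]
tip 249 [0.6347 0.1829 0.0968] [[634.5, 182.0], [20.8, 21.4], 0.5]
platter 1368 [0.6348 0.1856 0.0369] [[631.3, 180.1], [117.7, 101.7], 87.4]
button 202 [0.6281 0.0881 0.0524] [[627.9, 87.4], [21.9, 22.4], 59.4]
housing 324 [0.6283 0.0901 0.0428] [[627.8, 87.0], [38.3, 38.8], 53.1]
plate 556 [0.4992 0.2453 0.0856] [[498.2, 245.2], [124.8, 6.0], 1.9]
btn [243.23243243 225.92432432] [236 219  15  15 185] [[0.62782192 0.08708279 0.052     ]]
```

```bash
python3 -m handwheel '[-0.013,0,-0.25,0,0,0,0,0,-0.25,0,0,0,0,0,-0.25,0,0,0,0,0,-0.2,0,0,0,0,0,-0.2,0,0,0]' - 30
python3 -m handwheel '[0,0,-0.12,0,0,0,0,0,-0.03,0,0,0,0,0,0,0,0,0]' | head -4
python3 -m handwheel '[0,0,0,0,0,0,0,0,0,0,0,0,0,0,0,0,0,0,0,0,0,0,0,0,0,0,0,0,0,0]' 0.2 30
```

```text
time: 1.15
eef_pos: [0.6346, 0.1779, 0.0826]
tcp_rot: [0.708, 0.706, -0.001, -0.001]
contact_force: [0.2, -0.2, 0.5]
opening: 0.703
finger_force: 0.0
time: 1.4
eef_pos: [0.634, 0.1783, 0.0604]
tcp_rot: [0.708, 0.706, -0.002, -0.002]
contact_force: [0.2, 0.7, 0.4]
time: 1.82
eef_pos: [0.635, 0.1799, 0.0659]
tcp_rot: [0.707, 0.707, -0.001, -0.0]
contact_force: [-5.5, -1.3, 5.2]
opening: 0.236
finger_force: 29.1
```

```bash
python3 -m handwheel '[0,0,0,0,0,0,0,0,0,0,0,0,0,0,0.03,0,0,0,0,0,0.05,0,0,0,0,0,0.1,0,0,0]'
python3 -m handwheel '[0,0,0.2,0,0,0,0,0,0.25,0,0,0,0,0,0.25,0,0,0,0,0,0.0,0,0,0]'
python3 - <<'E'
from h import *
c,p,d,X=snap('wrist','w2'); cv2.imwrite('pics/w2c.png',p)
snap('side','s2')
E
```

```text
time: 2.23
eef_pos: [0.6338, 0.1794, 0.0832]
tcp_rot: [0.707, 0.707, -0.001, -0.001]
contact_force: [0.1, -0.1, -0.1]
opening: 0.203
finger_force: 0.0
time: 2.57
eef_pos: [0.6411, 0.181, 0.208]
tcp_rot: [0.707, 0.707, 0.008, 0.006]
contact_force: [0.3, 0.1, 2.4]
opening: 0.197
finger_force: 0.0
```

View pics/w2.png

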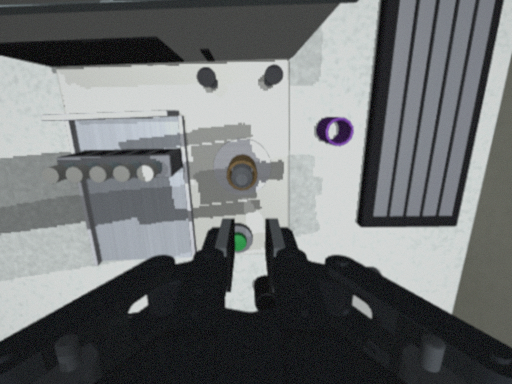

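Run:
```python
from h import *
s=ctrl.get_state(); print(s['eef_pos'],s['tcp_rot'])
c=imaging.get_calibration('wrist'); d=np.load('w2.npy'); X=cloud(c,d)
for u,v in [(222,225),(226,225),(230,225),(222,245),(228,245),(269,225),(275,225),(282,225),(272,245),(230,270),(272,270)]: print(u,v,X[v,u].round(4))
for nm,q in(('core',X[150:200,215:265].reshape(-1,3)),):
    for z in((.074,.0855),(.0855,.11)):
        k=q[(q[:,2]>z[0])&(q[:,2]<z[1])]; print(len(k),k.mean(0),k.min(0),k.max(0))
p=cv2.imread('pics/s2.png')[120:220,190:340]; cv2.imwrite('pics/s2c.png',cv2.resize(p,None,fx=4,fy=4,interpolation=2))
```

```text
[0.63775073 0.1804378  0.20046789] [0.70703038 0.70716952 0.00347592 0.00269012]
222 225 [0.6234 0.1924 0.2322]
226 225 [0.6253 0.1921 0.2314]
230 225 [0.6275 0.1924 0.2322]
222 245 [0.6253 0.1923 0.2536]
228 245 [0.6278 0.1919 0.2528]
269 225 [0.6474 0.1924 0.2324]
275 225 [0.6507 0.1916 0.2307]
282 225 [0.6829 0.1005 0.0216]
272 245 [0.6471 0.1921 0.2535]
230 270 [0.6287 0.1815 0.2561]
272 270 [0.6471 0.1816 0.2565]
250 [0.6289946  0.18332517 0.07723703] [0.61330349 0.16502813 0.07400741] [0.64574688 0.19741227 0.08542621]
286 [0.63010007 0.18229094 0.09008345] [0.62039282 0.17164558 0.08551103] [0.64016058 0.19123869 0.09378737]
```

View pics/s2c.png

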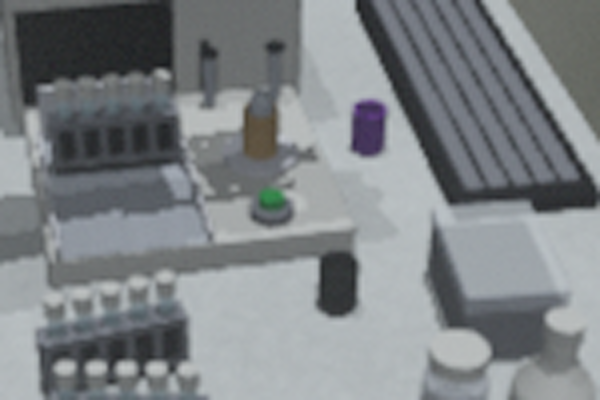

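```bash
python3 -m handwheel '[0,0,0,0,0,0,0,0,0,0,0,0]' 0.7|head -2;  python3 -m handwheel '[0,0,0,0,0,0,0,0,0,0,0,0,0,0,0,0,0,0]' 0.45
python3 - <<'E'
from h import *
s=ctrl.get_state(); print(s['eef_pos'],s['opening'])
def tips(X,z0):
    k=(X[...,2]>z0-.06)&(X[...,2]<z0+.1)&(abs(X[...,0]-.637)<.05)&(abs(X[...,1]-.18)<.03)
    q=X[k]; 
    for sd in(-1,1):
        g=q[(q[:,0]-.637)*sd>0]; i=g[:,2].argsort()[:15]; print('lowest',len(g),g[i].mean(0).round(4), g[:,0].min(),g[:,0].max())
tips(np.load('w1X.npy'),.2588)
c,p,d,X=snap('wrist','w3'); tips(X,s['eef_pos'][2])
q=X[130:215,200:280].reshape(-1,3);k=q[(q[:,2]>.074)&(q[:,2]<.0855)]; print(len(k),k.mean(0),k.min(0),k.max(0))
E
```

```text
time: 2.83
eef_pos: [0.6346, 0.18, 0.1939]
time: 3.08
eef_pos: [0.635, 0.18, 0.1941]
tcp_rot: [0.707, 0.707, -0.001, -0.001]
contact_force: [-0.7, 0.9, 0.1]
opening: 0.456
finger_force: 0.0
[0.63504152 0.17996535 0.19414034] 0.4555551572813838
lowest 6170 [0.6069 0.1855 0.2833] 0.5870008055014714 0.6367314742589056
lowest 6197 [0.6669 0.1847 0.2833] 0.637003060931878 0.686999405896551
lowest 9868 [0.6158 0.1834 0.2153] 0.5870026065744737 0.6369920922085108
lowest 11118 [0.6543 0.1835 0.2152] 0.6370148399587517 0.6869994801929491
371 [0.63459302 0.18493864 0.08090825] [0.61852533 0.16574932 0.07421479] [0.65077021 0.19886633 0.085283  ]
```

```bash
python3 -m handwheel '[0,0,-0.2,0,0,0,0,0.013,-0.25,0,0,0,0,0,-0.25,0,0,0,0,0,-0.12,0,0,0]' 0.7 30 | head -4
python3 -m handwheel '[0,0,-0.1,0,0,0,0,0,-0.1,0,0,0,0,0,-0.08,0,0,0,0,0,0,0,0,0]' | head -4
python3 -m handwheel '[0,0,0,0,0,0,0,0,0,0,0,0,0,0,0,0,0,0,0,0,0,0,0,0,0,0,0,0,0,0]' 0.3 30
```

```text
time: 3.47
eef_pos: [0.6322, 0.1816, 0.0667]
tcp_rot: [0.707, 0.707, -0.003, -0.002]
contact_force: [-0.4, -0.5, -1.9]
time: 3.8
eef_pos: [0.6343, 0.1818, 0.028]
tcp_rot: [0.707, 0.707, -0.001, -0.001]
contact_force: [-1.1, -0.7, -0.1]
time: 4.22
eef_pos: [0.6369, 0.1822, 0.0323]
tcp_rot: [0.707, 0.707, 0.001, 0.001]
contact_force: [-0.6, 0.2, 3.1]
opening: 0.399
finger_force: 30.1
```

```bash
python3 -m handwheel '[0,0,0.03,0,0,0,0,0,0.1,0,0,0,0,0,0.2,0,0,0,0,0,0.25,0,0,0,0,0,0.25,0,0,0]'
python3 -m handwheel '[-0.0165,-0.1,0.1,0,0,0,-0.0165,-0.25,0,0,0,0,-0.0165,-0.26,0,0,0,0,-0.0165,-0.26,0,0,0,0,-0.0165,-0.26,0,0,0,0]' |head -2
python3 -m handwheel '[-0.0165,-0.26,0,0,0,0,-0.0165,-0.26,0,0,0,0,-0.0165,-0.26,0,0,0,0,-0.0165,-0.26,0,0,0,0,-0.0165,-0.26,0,0,0,0]' |head -2
python3 -m handwheel '[-0.0165,-0.26,0,0,0,0,-0.0165,-0.26,0,0,0,0,-0.0165,-0.26,0,0,0,0,-0.0165,-0.26,0,0,0,0,-0.0165,-0.12,0,0,0,0]' |head -2
python3 -m handwheel '[0,0,0,0,0,0,0,0,0,0,0,0]'
```

```text
time: 4.63
eef_pos: [0.6346, 0.1819, 0.1562]
tcp_rot: [0.707, 0.707, -0.001, -0.001]
contact_force: [1.3, 0.1, -0.3]
opening: 0.395
finger_force: 30.4
time: 5.05
eef_pos: [0.6228, 0.0112, 0.1715]
time: 5.47
eef_pos: [0.6103, -0.1843, 0.1713]
time: 5.88
eef_pos: [0.5975, -0.3612, 0.1712]
time: 6.05
eef_pos: [0.598, -0.3571, 0.1704]
tcp_rot: [0.708, 0.706, 0.0, -0.0]
contact_force: [0.6, 0.6, 0.1]
opening: 0.396
finger_force: 30.4
```

```bash
python3 -m handwheel '[0,0,-0.2,0,0,0,0,0,-0.25,0,0,0,0,0,-0.2,0,0,0,0,0,-0.08,0,0,0,0,0,0,0,0,0]' |head -4
python3 -m handwheel '[0,0,0,0,0,0,0,0,0,0,0,0,0,0,0,0,0,0]' 0.6 |sed -n '2p;4,6p'
python3 -m handwheel '[0,0,0.2,0,0,0,0,0,0.25,0,0,0,0,0,0.25,0,0,0,0,0,0.25,0,0,0,0,0.06,0,0,0,0]' |head -2
python3 -m handwheel '[-0.02,0.24,0.06,0,0,0,-0.02,0.24,0.06,0,0,0,-0.02,0.24,0.06,0,0,0,-0.02,0.24,0.06,0,0,0,0,0,0,0,0,0]' 1.0|head -2
python3 - <<'E'
from h import *
s=ctrl.get_state(); print(s['eef_pos'],s['time'])
for n in('wrist','side','scene'):
    c,p,d,X=snap(n,n+'4'); np.save(n+'4X.npy',X)
E
```

```text
time: 6.47
eef_pos: [0.5964, -0.3527, 0.0559]
tcp_rot: [0.706, 0.708, -0.0, -0.005]
contact_force: [-0.3, 0.4, -0.7]
eef_pos: [0.6003, -0.3575, 0.0641]
contact_force: [-0.4, -0.9, -0.0]
opening: 0.598
finger_force: 0.0
time: 7.13
eef_pos: [0.6028, -0.3521, 0.2174]
time: 7.55
eef_pos: [0.5876, -0.1985, 0.244]
[ 0.5876343  -0.19849822  0.24401722] 7.55
```

View pics/wrist4.png

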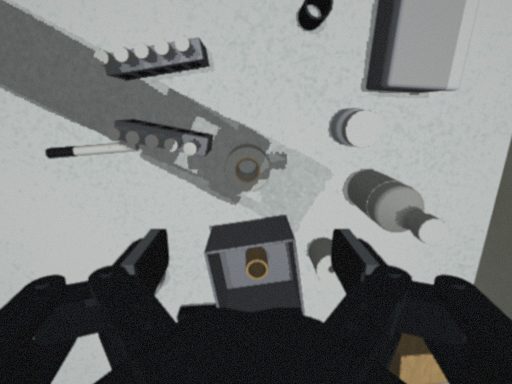

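```bash
cat > m2.py <<'E'
from h import *
import sys
def sel(P,x,y,z): return P[(P[:,0]>x[0])&(P[:,0]<x[1])&(P[:,1]>y[0])&(P[:,1]<y[1])&(P[:,2]>z[0])&(P[:,2]<z[1])]
def rect(P):
    r=cv2.minAreaRect(P[:,:2].astype(np.float32)*1000); return [np.round(k,1).tolist() for k in r]
def circ(P):
    c,r=cv2.minEnclosingCircle(P[:,:2].astype(np.float32)*1000); return np.round(c,1),round(r,1)
if __name__=='__main__':
  for n in sys.argv[1:]:
    P=np.load(n+'X.npy').reshape(-1,3); print(n)
    for nm,x,y in(('A',(.38,.55),(-.11,-.03)),('B',(.38,.545),(-.22,-.12))):
        q=sel(P,x,y,(.082,.095)); print(nm,len(q),rect(q) if len(q)>5 else '')
    q=sel(P,(.545,.64),(-.25,-.15),(.036,.052)); print('roll',len(q),q.mean(0),circ(q),rect(q))
E
python3 m2.py wrist4 side4 scene4
```

```text
wrist4
A 1132 [[473.4, -69.0], [102.8, 15.9], 9.0]
B 865 [[476.7, -164.7], [15.6, 102.1], 78.9]
roll 1348 [ 0.58509497 -0.20625962  0.04567281] (array([ 585.1, -207.1]), 30.9) [[584.9, -206.9], [60.8, 60.1], 45.8]
side4
A 115 [[474.2, -72.0], [103.2, 19.8], 8.5]
B 125 [[476.7, -167.4], [20.2, 101.6], 78.4]
roll 267 [ 0.58558606 -0.21321607  0.04489977] (array([ 585.8, -210.9]), 32.3) [[585.5, -210.1], [60.2, 60.4], 33.2]
scene4
A 153 [[473.6, -67.4], [104.5, 14.7], 8.6]
B 144 [[477.1, -162.3], [16.4, 104.5], 78.7]
roll 329 [ 0.58800754 -0.20306838  0.04375695] (array([ 585.6, -204.3]), 31.7) [[586.1, -204.2], [61.4, 58.5], 24.9]
```

```bash
python3 -m handwheel '[-0.01,-0.04,-0.2,0,0,0,0,0,-0.2,0,0,0]' 1.0 30 | head -2;python3 -m handwheel '[0,0,0,0,0,0]' | head -2
```

```text
time: 7.87
eef_pos: [0.5866, -0.2126, 0.1814]
time: 7.95
eef_pos: [0.5812, -0.2094, 0.1717]
```

```bash
python3 -m handwheel '[0.003,0.02,-0.2,0,0,0,0,0,-0.25,0,0,0,0,0,-0.25,0,0,0,0,0,-0.15,0,0,0]' | head -2;python3 -m handwheel '[0,0,-0.15,0,0,0,0,0,-0.1,0,0,0,0,0,-0.08,0,0,0,0,0,-0.04,0,0,0,0,0,0,0,0,0]' | head -4;python3 -m handwheel '[0,0,0,0,0,0,0,0,0,0,0,0]'
```

```text
time: 8.28
eef_pos: [0.5838, -0.207, 0.0483]
time: 8.7
eef_pos: [0.5849, -0.207, -0.0049]
tcp_rot: [0.707, 0.707, -0.0, -0.001]
contact_force: [-0.5, 0.9, -0.7]
time: 8.87
eef_pos: [0.5865, -0.2073, -0.0024]
tcp_rot: [0.707, 0.707, 0.0, 0.001]
contact_force: [0.6, -0.4, 0.2]
opening: 1.002
finger_force: 0.0
```

```bash
python3 -m handwheel '[0,0,0,0,0,0,0,0,0,0,0,0,0,0,0,0,0,0,0,0,0,0,0,0]' 0.6 40;python3 -m handwheel '[0,0,0.04,0,0,0,0,0,0.1,0,0,0,0,0,0.2,0,0,0,0,0,0.25,0,0,0,0,0,0.25,0,0,0]' |head -2; python3 -m handwheel '[0,0,0.2,0,0,0,0,0,0.1,0,0,0,0,0,0,0,0,0,0,0,0,0,0,0]';python3 -m handwheel '[0,0,0,0,0,0,0,0,0,0,0,0]' |head -2
python3 - <<'E'
from m2 import *
s=ctrl.get_state(); e=s['eef_pos']; print(e)
c,p,d,X=snap('wrist','w5')
for lo in (.03,.035,.04,.045,.05):
    q=sel(X.reshape(-1,3),(e[0]-.029,e[0]+.029),(e[1]-.04,e[1]+.045),(e[2]+lo,e[2]+lo+.005)); print(lo,len(q),(q.mean(0)-e) if len(q) else '', rect(q) if len(q)>9 else '')
cv2.imwrite('pics/w5c.png',cv2.resize(p[150:384,100:400],None,fx=2,fy=2))
E
```

```text
time: 9.2
eef_pos: [0.5863, -0.207, -0.0027]
tcp_rot: [0.707, 0.707, 0.0, 0.001]
contact_force: [-0.5, 0.6, 3.3]
opening: 0.702
finger_force: 44.9
time: 9.62
eef_pos: [0.5838, -0.2056, 0.1215]
time: 9.95
eef_pos: [0.5853, -0.2064, 0.1673]
tcp_rot: [0.707, 0.707, 0.0, 0.0]
contact_force: [-0.3, 0.1, -2.0]
opening: 0.698
finger_force: 44.5
time: 10.12
eef_pos: [0.5838, -0.2056, 0.1637]
[ 0.58376162 -0.20564642  0.16374897]
0.03 529 [0.00023247 0.00720975 0.03255082] [[580.2, -194.5], [44.8, 44.3], 62.8]
0.035 596 [-4.96421667e-05  7.20911142e-03  3.75079740e-02] [[583.5, -193.9], [44.7, 44.7], 46.5]
0.04 701 [0.00065451 0.00722574 0.04256526] [[587.4, -194.3], [44.3, 44.7], 28.3]
0.045 9457 [7.84195002e-05 3.75099743e-03 4.84198745e-02] [[583.8, -203.9], [57.9, 58.2], 0.1]
0.05 41 [-0.00778641  0.01082029  0.05015594] [[582.0, -198.9], [48.9, 42.5], 6.0]
```

View pics/w5c.png

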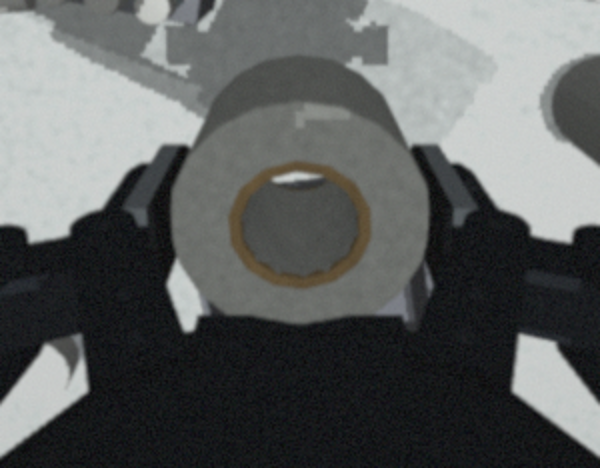

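Run:
```python
from m2 import *
s=ctrl.get_state(); e=s['eef_pos']; print(e,Ro.from_quat(s['tcp_rot']).as_matrix().round(4).tolist())
c=imaging.get_calibration('wrist'); X=cloud(c,np.load('w5.npy'))
r=ray(c,[[100+230/2,262],[100+371/2,262],[250.2,150+161/2],[250.2,150+287/2]],e[2]+.0485); print((r-e).round(4))
q=sel(X.reshape(-1,3),(e[0]-.035,e[0]+.035),(e[1]-.04,e[1]+.045),(e[2]+.046,e[2]+.05)); q=q-e
R=np.hypot(q[:,0],q[:,1]-.0); print(q[:,1].max(), circ(q[(abs(q[:,0])<.031)&(q[:,1]>0)]), q[:,0].min(),q[:,0].max())
```

```text
[ 0.58393253 -0.20577019  0.16393071] [[0.0001, 1.0, -0.0045], [1.0, -0.0001, 0.0025], [0.0025, -0.0045, -1.0]]
[[-0.0159  0.0006  0.0485]
 [ 0.0169  0.0007  0.0485]
 [ 0.0005  0.0165  0.0485]
 [ 0.0005 -0.0164  0.0485]]
0.030869234533980355 (array([0. , 7.7]), 31.2) -0.03495098053693546 0.03479746923610694
```

```bash
python3 -m handwheel '[0.034,0.15,0,0,0,0,0.034,0.26,0,0,0,0,0.034,0.27,0,0,0,0,0.034,0.27,0,0,0,0,0.034,0.27,0,0,0,0]' |head -2
python3 -m handwheel '[0.034,0.27,0,0,0,0,0.034,0.27,0,0,0,0,0.034,0.27,0,0,0,0,0.034,0.2,0,0,0,0,0.034,0.15,0,0,0,0]' |head -2
python3 -m handwheel '[0,0.1,0,0,0,0,0,0.107,0,0,0,0,0,0,-0.1,0,0,0,0,0,0,0,0,0]' |head -2
python3 - <<'E'
from m2 import *
import time
c,p,d,X=snap('wrist','w6')
E
for i in 1 2; do python3 -m handwheel '[0,0,0,0,0,0]' |sed -n '2,4p'; done
```

```text
time: 10.58
eef_pos: [0.61, -0.0218, 0.165]
time: 11.0
eef_pos: [0.6352, 0.1536, 0.1649]
time: 11.33
eef_pos: [0.6343, 0.1817, 0.1484]
eef_pos: [0.6358, 0.1807, 0.1511]
tcp_rot: [0.707, 0.707, -0.001, -0.001]
contact_force: [-0.1, -0.5, -0.4]
eef_pos: [0.6366, 0.1807, 0.1522]
tcp_rot: [0.708, 0.707, -0.0, 0.0]
contact_force: [1.1, 0.7, -1.2]
```

```bash
python3 -m handwheel '[-0.005,0.007,-0.15,0,0,0,0,0,-0.15,0,0,0,0,0,-0.05,0,0,0,0,0,0,0,0,0]' |sed -n '2,4p'
python3 -m handwheel '[0,0,-0.04,0,0,0,0,0,-0.04,0,0,0,0,0,-0.04,0,0,0]' |sed -n '2,4p'
python3 -m handwheel '[0,0,-0.04,0,0,0,0,0,-0.04,0,0,0,0,0,0,0,0,0]' |sed -n '2,4p'
```

```text
eef_pos: [0.6338, 0.1817, 0.0968]
tcp_rot: [0.707, 0.707, -0.002, -0.002]
contact_force: [0.7, 0.4, -1.6]
eef_pos: [0.6368, 0.1826, 0.0827]
tcp_rot: [0.707, 0.707, 0.001, 0.001]
contact_force: [-0.5, -0.7, -0.7]
eef_pos: [0.6346, 0.1824, 0.0677]
tcp_rot: [0.707, 0.707, -0.001, -0.001]
contact_force: [-0.9, -0.1, -1.5]
```

```bash
python3 -m handwheel '[0,0,-0.06,0,0,0,0,0,-0.06,0,0,0,0,0,-0.05,0,0,0,0,0,-0.03,0,0,0,0,0,0,0,0,0]' |sed -n '2,4p'
python3 -m handwheel '[0,0,-0.02,0,0,0,0,0,0,0,0,0]' |sed -n '2,4p'
```

```text
eef_pos: [0.6343, 0.1824, 0.0372]
tcp_rot: [0.707, 0.707, -0.001, -0.001]
contact_force: [-0.3, 0.2, -1.2]
eef_pos: [0.6356, 0.1826, 0.0361]
tcp_rot: [0.707, 0.707, -0.0, -0.0]
contact_force: [-0.8, 0.0, -1.3]
```

```bash
for i in 1; do python3 -m handwheel '[0,0,-0.012,0,0,0,0,0,0,0,0,0]' |sed -n '2p;4p'; python3 -m handwheel '[0,0,-0.012,0,0,0,0,0,0,0,0,0]' |sed -n '2p;4p'; done
python3 -m handwheel '[0,0,0,0,0,0,0,0,0,0,0,0,0,0,0,0,0,0]' 1.0 |sed -n '2p;4,6p'
python3 -m handwheel '[0,0,0.1,0,0,0,0,0,0.2,0,0,0,0,0,0.25,0,0,0,0,0,0.25,0,0,0,0,0,0.25,0,0,0]' |head -2
python3 -m handwheel '[0,-0.1,0.2,0,0,0,0,-0.1,0.1,0,0,0,0,0,0,0,0,0,0,0,0,0,0,0]' |head -2
python3 - <<'E'
from m2 import *
print(ctrl.get_state()['eef_pos'])
c,p,d,X=snap('wrist','w7'); P=X.reshape(-1,3); np.save('w7X.npy',X)
q=sel(P,(.58,.69),(.13,.235),(.073,.088)); print('roll top',len(q),np.median(q[:,2]),circ(q))
q=sel(P,(.6,.67),(.14,.23),(.091,.105)); print('tip',len(q),circ(q))
q=sel(P,(.42,.6),(.15,.23),(.108,.13)); print('rack0',rect(q))
q=sel(P,(.4,.6),(.22,.27),(.075,.095)); print('plate',rect(q))
q=sel(P,(.59,.67),(.04,.13),(.046,.06)); print('btn',circ(q))
E
```

```text
eef_pos: [0.6358, 0.1826, 0.0348]
contact_force: [0.4, -0.5, -1.3]
eef_pos: [0.6361, 0.1827, 0.0334]
contact_force: [1.1, 0.8, 0.3]
eef_pos: [0.6359, 0.1826, 0.0332]
contact_force: [-0.2, 0.1, -0.3]
opening: 0.996
finger_force: 0.0
time: 13.97
eef_pos: [0.6354, 0.1826, 0.1933]
time: 14.3
eef_pos: [0.6357, 0.1517, 0.2358]
[0.63571982 0.15173085 0.23579875]
roll top 1847 0.08185806353875814 (array([635.8, 182.2]), 30.9)
tip 304 (array([634.7, 181.8]), 11.0)
rack0 [[501.5, 192.6], [103.6, 15.8], 0.9]
plate [[497.6, 245.3], [125.6, 6.3], 1.8]
btn (array([628.1,  87. ]), 11.5)
```

```bash
python3 -m handwheel '[-0.09,-0.123,-0.02,0,0,-0.075,-0.09,-0.123,-0.02,0,0,-0.075,-0.09,-0.123,-0.02,0,0,-0.075,-0.09,-0.123,-0.02,0,0,-0.075]' 0.6 |head -2
python3 -m handwheel '[-0.09,-0.123,-0.02,0,0,-0.075,-0.09,-0.123,-0.02,0,0,-0.075,-0.09,-0.123,-0.02,0,0,-0.075,-0.09,-0.123,-0.02,0,0,-0.075]' |head -2
python3 -m handwheel '[-0.09,-0.123,-0.02,0,0,-0.075,-0.09,-0.123,-0.02,0,0,-0.075,-0.09,-0.123,-0.02,0,0,-0.075,-0.09,-0.123,-0.02,0,0,-0.075]' |head -3
python3 -m handwheel '[0,0,0,0,0,0,0,0,0,0,0,0,0,0,0,0,0,0]' |head -3
cat > m3.py <<'E'
from m2 import *
import time
s=ctrl.get_state(); e=s['eef_pos']; R=Ro.from_quat(s['tcp_rot']).as_matrix(); 
print('t',s['time'],'eef',e.round(4),'closing deg',np.degrees(np.arctan2(R[1,1],R[0,1])).round(2),'force',s['contact_force'].round(1),s['opening'].round(3))
c,p,d,X=snap('wrist','w'+str(int(s['time']*100))); P=X.reshape(-1,3)
np.save('lastX.npy',X)
for nm,x,y,z in(('A',(.36,.57),(-.13,-.02),(.082,.095)),('B',(.36,.545),(-.25,-.13),(.082,.095)),('lane',(.4,.6),(.04,.25),(.108,.128))):
    q=sel(P,x,y,z)
    if len(q)>20: print(nm,len(q),rect(q))
E
python3 m3.py
```

```text
time: 14.68
eef_pos: [0.579, 0.0787, 0.2188]
time: 15.02
eef_pos: [0.525, 0.0051, 0.2072]
time: 15.35
eef_pos: [0.4711, -0.0684, 0.1955]
tcp_rot: [0.997, 0.076, -0.003, -0.002]
time: 15.6
eef_pos: [0.473, -0.068, 0.1975]
tcp_rot: [0.997, 0.079, -0.001, -0.001]Traceback (most recent call last):
  File "m3.py", line 4, in <module>
    print('t',s['time'],'eef',e.round(4),'closing deg',np.degrees(np.arctan2(R[1,1],R[0,1])).round(2),'force',s['contact_force'].round(1),s['opening'].round(3))
                                                                                                                                          ^^^^^^^^^^^^^^^^^^
AttributeError: 'float' object has no attribute 'round'
```

```bash
sed -i "s/,s\['opening'\].round(3)/,round(s['opening'],3)/" m3.py; python3 m3.py
```

```text
t 15.6 eef [ 0.473  -0.068   0.1975] closing deg -80.92 force [ 0.1 -0.   0.1] 0.6
A 1000 [[473.1, -68.7], [103.1, 15.8], 9.6]
B 1070 [[476.9, -164.1], [16.0, 101.1], 79.0]
```

```bash
python3 -m handwheel '[0,-0.005,-0.2,0,0,0,0,0,-0.25,0,0,0,0,0,-0.25,0,0,0,0,0,-0.2,0,0,0,0,0,-0.15,0,0,0]' |head -2
python3 -m handwheel '[0,0,-0.12,0,0,0,0,0,-0.08,0,0,0,0,0,-0.04,0,0,0,0,0,0,0,0,0]' |sed -n '2p;4p'
python3 -m handwheel '[0,0,0,0,0,0,0,0,0,0,0,0,0,0,0,0,0,0,0,0,0,0,0,0,0,0,0,0,0,0]' 0.15 40 |sed -n '2p;4,6p'
```

```text
time: 16.07
eef_pos: [0.4721, -0.0678, 0.0384]
eef_pos: [0.4727, -0.0684, 0.0041]
contact_force: [0.3, -0.1, 0.0]
eef_pos: [0.4748, -0.0698, 0.0071]
contact_force: [0.4, 0.3, 2.8]
opening: 0.273
finger_force: 40.4
```

```bash
python3 -m handwheel '[0,0,0.04,0,0,0,0,0,0.1,0,0,0,0,0,0.2,0,0,0,0,0,0.2,0,0,0,0,0,0.08,0,0,0]' |sed -n '2p;4,6p'
python3 -m handwheel '[0.031,0.15,0,0,0,-0.013,0.031,0.25,0,0,0,-0.013,0.031,0.26,0,0,0,-0.013,0.031,0.26,0,0,0,-0.013,0.031,0.25,0,0,0,-0.013]' |sed -n '2p;4p'
python3 -m handwheel '[0.031,0.15,0,0,0,-0.013,0,0.09,0,0,0,0,0,0,0,0,0,0,0,0,0,0,0,0]' |sed -n '2,4p'
python3 m3.py
```

```text
eef_pos: [0.4752, -0.0702, 0.1027]
contact_force: [0.6, -0.6, -1.1]
opening: 0.274
finger_force: 39.9
eef_pos: [0.4961, 0.1075, 0.0988]
contact_force: [1.7, -0.1, -2.0]
eef_pos: [0.5007, 0.1423, 0.0984]
tcp_rot: [1.0, 0.018, -0.001, 0.0]
contact_force: [-0.2, -0.2, -2.7]
t 17.9833 eef [0.5007 0.1423 0.0984] closing deg -87.91 force [-0.2 -0.2 -2.7] 0.275
lane 3092 [[518.7, 162.1], [75.7, 82.5], 6.8]
```

```bash
python3 -m handwheel '[0,0,-0.15,0,0,0,0,0,-0.15,0,0,0,0,0,-0.07,0,0,0,0,0,-0.02,0,0,0,0,0,0,0,0,0]' |sed -n '2p;4p'
python3 -m handwheel '[0,0,-0.015,0,0,0,0,0,0,0,0,0]' |sed -n '2p;4p'
python3 -m handwheel '[0,0,-0.012,0,0,0,0,0,0,0,0,0]' |sed -n '2p;4p'
```

```text
eef_pos: [0.5005, 0.1409, 0.0393]
contact_force: [-0.7, 0.3, -1.2]
eef_pos: [0.5022, 0.1417, 0.0388]
contact_force: [0.2, -0.4, -2.3]
eef_pos: [0.5023, 0.1419, 0.0371]
contact_force: [0.0, -0.9, -0.6]
```

```bash
python3 -m handwheel '[0,0,-0.01,0,0,0,0,0,0,0,0,0]' |sed -n '2p;4p'
python3 -m handwheel '[0,0,0,0,0,0,0,0,0,0,0,0,0,0,0,0,0,0]' 0.4 |sed -n '2p;4,6p'
python3 -m handwheel '[0,0,0.1,0,0,0,0,0,0.2,0,0,0,0,0,0.25,0,0,0,0,0,0.25,0,0,0,0,0,0.25,0,0,0]' |head -2
python3 -m handwheel '[-0.02,-0.2,0,0,0,0,-0.03,-0.26,0,0,0,-0.03,-0.03,-0.26,0,0,0,-0.04,-0.03,-0.26,0,0,0,-0.04,-0.02,-0.26,0,0,0,-0.04]' 0.6 |head -2
python3 -m handwheel '[0,-0.26,0,0,0,0,0,-0.26,0,0,0,0,0,-0.2,0,0,0,0,0,-0.08,0,0,0,0,0,0,0,0,0]' |head -2
python3 m3.py
python3 - <<'E'
from h import *
c,p,d,X=snap('scene','s8'); 
from m2 import *
P=X.reshape(-1,3)
k=p[130:290,280:430]; cv2.imwrite('pics/s8c.png',cv2.resize(k,None,fx=4,fy=3.7,interpolation=2))
for nm,y in(('r0',(.168,.22)),('A',(.115,.168))):
    q=sel(P,(.42,.58),y,(.108,.13)); print(nm,len(q),rect(q))
q=sel(P,(.4,.6),(.22,.27),(.075,.095)); print('plate',rect(q))
E
```

```text
eef_pos: [0.5028, 0.1421, 0.037]
contact_force: [-2.6, -1.1, 7.4]
eef_pos: [0.5018, 0.142, 0.0351]
contact_force: [-0.8, -0.6, 0.1]
opening: 0.397
finger_force: 0.0
time: 19.62
eef_pos: [0.5009, 0.142, 0.1934]
time: 20.03
eef_pos: [0.4813, -0.0453, 0.1923]
t 20.0333 eef [ 0.4813 -0.0453  0.1923] closing deg -101.64 force [ 0.8  0.1 -0.4] 0.599
B 1243 [[475.3, -164.5], [16.9, 103.4], 79.1]
lane 2768 [[501.6, 166.0], [67.4, 103.1], 89.8]
r0 236 [[503.0, 193.1], [103.3, 15.1], 1.1]
A 222 [[502.8, 143.8], [102.7, 15.8], 1.9]
plate [[498.3, 245.7], [128.2, 6.3], 2.0]schema error: expected a multiple of 6 numbers
```

View pics/s8c.png

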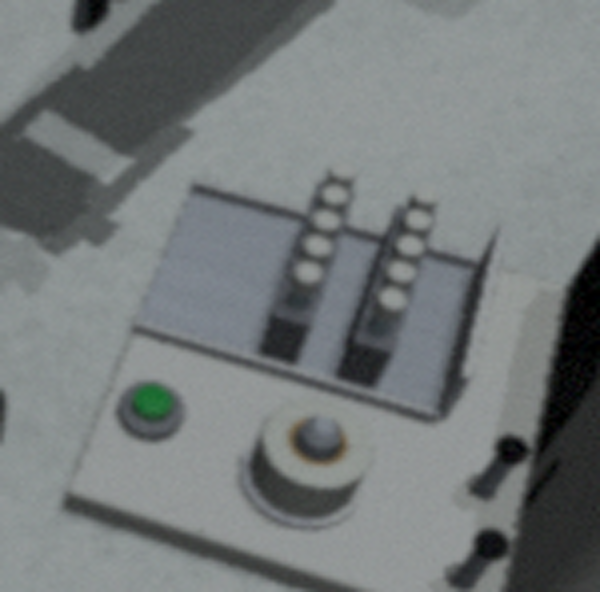

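```bash
python3 -m handwheel '[-0.02,-0.22,0,0,0,0.006,-0.02,-0.24,0,0,0,0,0,-0.22,0,0,0,0,0,-0.12,0,0,0,0,0,0,0,0,0,0]' |head -2
python3 -m handwheel '[0,0,0,0,0,0,0,0,0,0,0,0]' |head -2; python3 m3.py
```

```text
time: 20.55
eef_pos: [0.4762, -0.1664, 0.1922]
time: 20.72
eef_pos: [0.476, -0.1628, 0.1919]
t 20.7167 eef [ 0.476  -0.1628  0.1919] closing deg -100.93 force [-0.5  0.2  0.8] 0.597
B 1042 [[475.9, -164.5], [15.6, 103.2], 79.6]
```

```bash
python3 -m handwheel '[0,-0.01,-0.2,0,0,0,0,0,-0.25,0,0,0,0,0,-0.25,0,0,0,0,0,-0.2,0,0,0,0,0,-0.15,0,0,0]' |head -2
python3 -m handwheel '[0,0,-0.1,0,0,0,0,0,-0.08,0,0,0,0,0,-0.03,0,0,0,0,0,0,0,0,0]' |sed -n '2p;4p'
python3 -m handwheel '[0,0,0,0,0,0,0,0,0,0,0,0,0,0,0,0,0,0,0,0,0,0,0,0,0,0,0,0,0,0]' 0.15 40 |sed -n '2p;4,6p'
python3 -m handwheel '[0,0,0.04,0,0,0,0,0,0.1,0,0,0,0,0,0.2,0,0,0,0,0,0.2,0,0,0,0,0,0.2,0,0,0]' |sed -n '2p;4,6p'
```

```text
time: 21.18
eef_pos: [0.4745, -0.163, 0.0318]
eef_pos: [0.4756, -0.1645, 0.0025]
contact_force: [-0.6, 0.8, -0.0]
eef_pos: [0.4773, -0.1662, 0.0048]
contact_force: [-0.2, 0.9, 6.3]
opening: 0.276
finger_force: 40.8
eef_pos: [0.4747, -0.1649, 0.1144]
contact_force: [1.1, -0.2, -1.9]
opening: 0.274
finger_force: 39.8
```

```bash
python3 -m handwheel '[0.02,0.1,0,0,0,0.018,0.02,0.2,0,0,0,0.018,0.02,0.25,0,0,0,0.018,0.02,0.26,0,0,0,0.018,0.02,0.26,0,0,0,0.018]' |sed -n '2p;4p'
python3 -m handwheel '[0.02,0.25,0,0,0,0.018,0.02,0.2,0,0,0,0.018,0.02,0.12,0,0,0,0.017,0.02,0.075,0,0,0,0]' |sed -n '2p;4p'
python3 -m handwheel '[0,0,0,0,0,0,0,0,0,0,0,0]' |sed -n '2,4p'
python3 m3.py
```

```text
eef_pos: [0.49, -0.0037, 0.1139]
contact_force: [1.4, 0.8, -1.6]
eef_pos: [0.5019, 0.0938, 0.1137]
contact_force: [-0.2, -0.8, -1.5]
eef_pos: [0.5026, 0.0915, 0.1139]
tcp_rot: [1.0, 0.017, -0.001, 0.0]
contact_force: [-0.2, -0.2, -1.4]
t 23.2667 eef [0.5026 0.0915 0.1139] closing deg -88.09 force [-0.2 -0.2 -1.4] 0.277
lane 6130 [[507.2, 141.2], [99.4, 124.4], 4.2]
```

```bash
python3 -m handwheel '[0,0,-0.18,0,0,0,0,0,-0.18,0,0,0,0,0,-0.1,0,0,0,0,0,-0.04,0,0,0,0,0,0,0,0,0]' |sed -n '2p;4p'
python3 -m handwheel '[0,0,-0.012,0,0,0,0,0,0,0,0,0]' |sed -n '2p;4p'
python3 -m handwheel '[0,0,-0.012,0,0,0,0,0,0,0,0,0]' |sed -n '2p;4p'
```

```text
eef_pos: [0.5016, 0.0904, 0.0376]
contact_force: [0.2, -0.1, -1.6]
eef_pos: [0.504, 0.0911, 0.0386]
contact_force: [-0.5, -0.5, -2.1]
eef_pos: [0.5038, 0.0916, 0.0366]
contact_force: [-0.7, -0.2, -0.9]
```

```bash
python3 -m handwheel '[0,0,-0.008,0,0,0,0,0,0,0,0,0]' |sed -n '2p;4p'
python3 -m handwheel '[0,0,0,0,0,0,0,0,0,0,0,0,0,0,0,0,0,0]' 0.4 |sed -n '2p;4,6p'
python3 -m handwheel '[0,0,0.1,0,0,0,0,0,0.2,0,0,0,0,0,0.25,0,0,0,0,0,0.25,0,0,0,0,0,0.2,0,0,0]' |head -2
python3 -m handwheel '[0,-0.06,0,0,0,0.07,0,-0.06,0,0,0,0.078,0,-0.06,0,0,0,0.078,0,-0.05,0,0,0,0.078,0,0,0,0,0,0.078]' 0.6 |head -2
python3 -m handwheel '[0,0,0,0,0,0.078,0,0,0,0,0,0.078,0,0,0,0,0,0.078,0,0,0,0,0,0.078,0,0,0,0,0,0.078]' |head -2
python3 -m handwheel '[0,0,0,0,0,0.078,0,0,0,0,0,0.078,0,0,0,0,0,0.072,0,0,0,0,0,0,0,0,0,0,0,0]' |head -2
python3 m3.py
python3 - <<'E'
from m2 import *
P=np.load('lastX.npy').reshape(-1,3)
for nm,y in(('r0',(.17,.22)),('A',(.118,.168)),('B',(.07,.117))):
    q=sel(P,(.42,.58),y,(.108,.128)); print(nm,len(q),rect(q) if len(q)>9 else '')
E
```

```text
eef_pos: [0.5033, 0.0917, 0.0349]
contact_force: [0.2, -0.3, -1.5]
eef_pos: [0.5034, 0.0917, 0.0349]
contact_force: [0.4, 0.4, 0.2]
opening: 0.402
finger_force: 0.0
time: 24.9
eef_pos: [0.5037, 0.0918, 0.1876]
time: 25.32
eef_pos: [0.5031, 0.0562, 0.1848]
time: 25.73
eef_pos: [0.503, 0.0573, 0.1847]
time: 26.15
eef_pos: [0.503, 0.0572, 0.1846]
t 26.15 eef [0.503  0.0572 0.1846] closing deg 1.72 force [ 0.5 -0.1  0.8] 0.6
lane 5711 [[501.8, 142.4], [104.3, 116.9], 0.9]
r0 2400 [[501.1, 192.8], [104.2, 16.3], 1.1]
A 1778 [[501.2, 142.7], [103.0, 15.9], 2.2]
B 1533 [[501.7, 92.6], [102.7, 15.7], 1.9]
```

```bash
python3 -m handwheel '[0,0,-0.25,0,0,0,0,0,-0.25,0,0,0,0,0,-0.25,0,0,0,0,0,-0.17,0,0,0,0,0,-0.1,0,0,0]' |sed -n '2p;4p'
python3 -m handwheel '[0,0,0,0,0,0,-0.001,0.04,0,0,0,0,-0.001,0.04,0,0,0,0,-0.001,0.04,0,0,0,0,-0.001,0.03,0,0,0,0]' |sed -n '2p;4p'
python3 -m handwheel '[-0.001,0.03,0,0,0,0,-0.001,0.03,0,0,0,0,-0.001,0.03,0,0,0,0,-0.001,0.03,0,0,0,0,-0.001,0.03,0,0,0,0]' |sed -n '2p;4p'
python3 -m handwheel '[-0.001,0.03,0,0,0,0,-0.001,0.03,0,0,0,0,-0.001,0.03,0,0,0,0,-0.001,0.03,0,0,0,0,-0.001,0.03,0,0,0,0]' |sed -n '2p;4p'
python3 m3.py
```

```text
eef_pos: [0.5003, 0.0574, 0.0277]
contact_force: [-0.3, 0.3, 0.3]
eef_pos: [0.5038, 0.0804, 0.0333]
contact_force: [-0.7, -1.7, 0.5]
eef_pos: [0.5018, 0.1025, 0.0317]
contact_force: [0.7, -1.6, 1.5]
eef_pos: [0.5009, 0.125, 0.0314]
contact_force: [0.4, -2.6, 1.3]
t 27.8667 eef [0.5009 0.125  0.0314] closing deg 1.9 force [ 0.4 -2.6  1.3] 0.598
lane 58663 [[499.6, 159.9], [126.3, 93.8], 2.2]
```

```bash
python3 -m handwheel '[-0.001,0.03,0,0,0,0,-0.001,0.03,0,0,0,0,-0.001,0.03,0,0,0,0,-0.001,0.03,0,0,0,0,-0.001,0.03,0,0,0,0]' |sed -n '2p;4p'
python3 -m handwheel '[-0.001,0.02,0,0,0,0,-0.001,0.015,0,0,0,0,-0.001,0.01,0,0,0,0,0,0,0,0,0,0]' |sed -n '2p;4p'
python3 -m handwheel '[0,0.01,0,0,0,0,0,0.01,0,0,0,0,0,0,0,0,0,0]' |sed -n '2p;4p'
```

```text
eef_pos: [0.5, 0.1476, 0.0314]
contact_force: [0.2, -1.3, 0.1]
eef_pos: [0.4996, 0.1544, 0.0314]
contact_force: [-0.1, -0.8, 0.2]
eef_pos: [0.4996, 0.1571, 0.0314]
contact_force: [-0.3, -1.2, -0.0]
```

```bash
python3 -m handwheel '[0,0.01,0,0,0,0,0,0,0,0,0,0]' |sed -n '2p;4p'
python3 -m handwheel '[0,0.01,0,0,0,0,0,0,0,0,0,0]' |sed -n '2p;4p'
python3 -m handwheel '[0,0.01,0,0,0,0,0,0,0,0,0,0]' |sed -n '2p;4p'
```

```text
eef_pos: [0.4998, 0.1579, 0.0315]
contact_force: [-0.0, -4.6, 0.4]
eef_pos: [0.4998, 0.1578, 0.0315]
contact_force: [-1.5, -10.0, 1.4]
eef_pos: [0.4998, 0.1578, 0.0317]
contact_force: [-0.8, -16.6, 2.7]
```

```bash
python3 -m handwheel '[0,-0.03,0,0,0,0,0,-0.06,0,0,0,0,0,-0.1,0,0,0,0,0,-0.15,0,0,0,0,0,-0.1,0,0,0,0]' |sed -n '2p;4p'
python3 -m handwheel '[0,0,0.2,0,0,0,0,0,0.25,0,0,0,0,0,0.25,0,0,0,0,0,0.25,0,0,0,0,0,0.2,0,0,0]' |sed -n '2p;4p'
python3 -m handwheel '[0.2,0,0,0,0,0,0.25,0,0,0,0,0,0.25,0,0,0,0,0,0.12,0,0,0,0,0,0,0,0,0,0,0]' 0.3 |sed -n '2p;4p'
python3 m3.py
python3 - <<'E'
from m2 import *
P=np.load('lastX.npy').reshape(-1,3)
o=np.array([.4976,.2427]);c,s=np.cos(.0332),np.sin(.0332)
L=P.copy(); D=P[:,:2]-o; L[:,0]=D[:,0]*c+D[:,1]*s; L[:,1]=-D[:,0]*s+D[:,1]*c
for y in((-.023,0),(-.048,-.025),(-.072,-.05)):
    q=sel(L,(-.08,.08),y,(.113,.124)); print(len(q),rect(q) if len(q)>9 else '')
q=sel(L,(-.08,.08),(-.03,.02),(.075,.09)); print('plate',rect(q))
q=sel(L,(-.065,.065),(-.1,.0),(.11,.124)); print('all caps',rect(q))
q=sel(P,(.58,.69),(.13,.235),(.073,.088)); print('roll top',len(q),np.median(q[:,2]),circ(q))
q=sel(P,(.59,.67),(.04,.13),(.046,.06)); print('btn',len(q),circ(q) if len(q)>5 else '')
c,p,d,X=snap('scene'); p=p[130:290,280:430]; cv2.imwrite('pics/s9c.png',cv2.resize(p,None,fx=4,fy=3.7,interpolation=2))
E
```

```text
eef_pos: [0.4997, 0.0947, 0.0315]
contact_force: [0.6, 0.1, 0.3]
eef_pos: [0.5003, 0.0958, 0.2073]
contact_force: [0.9, -1.2, 0.9]
eef_pos: [0.6255, 0.0953, 0.2036]
contact_force: [-1.3, 0.3, -0.7]
t 30.6667 eef [0.6255 0.0953 0.2036] closing deg 1.85 force [-1.3  0.3 -0.7] 0.295
lane 6400 [[499.2, 204.9], [106.1, 64.5], 1.4]
2046 [[1.8, -13.6], [16.3, 103.8], 89.9]
1849 [[0.2, -37.8], [103.8, 15.8], 0.4]
1703 [[-1.4, -61.9], [16.0, 103.0], 90.0]
plate [[-0.5, -11.8], [35.8, 126.7], 89.5]
all caps [[0.3, -37.8], [64.5, 106.1], 89.5]
roll top 2650 0.0817019584928152 (array([636. , 182.4]), 31.0)
btn 309 (array([628.2,  86.8]), 11.8)
```

View pics/s9c.png

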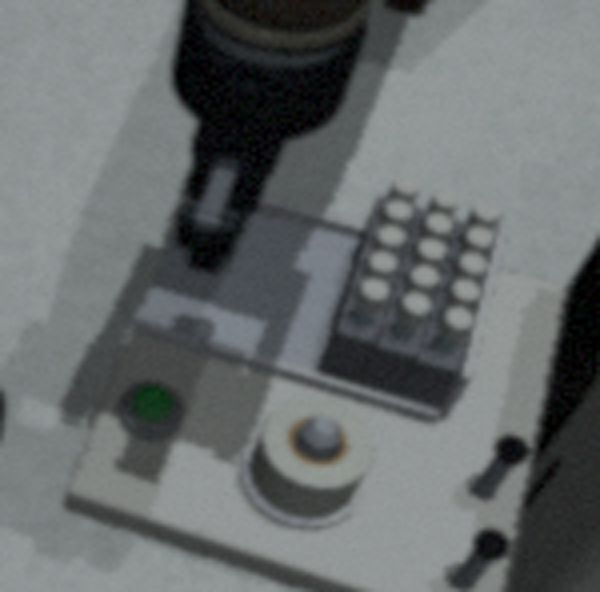

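```bash
python3 -m handwheel '[0.017,-0.055,-0.15,0,0,0,0,0,-0.25,0,0,0,0,0,-0.25,0,0,0,0,0,-0.25,0,0,0,0,0,-0.1,0,0,0]' 0 |sed -n '2p;4p'
python3 -m handwheel '[0,0,-0.06,0,0,0,0,0,0,0,0,0,0,0,0,0,0,0]' |sed -n '2p;4,5p'
python3 -m handwheel '[0,0,-0.03,0,0,0,0,0,0,0,0,0]' |sed -n '2p;4p'
python3 -m handwheel '[0,0,-0.02,0,0,0,0,0,0,0,0,0]' |sed -n '2p;4p'
```

```text
eef_pos: [0.6196, 0.0876, 0.048]
contact_force: [-0.9, 0.5, -1.6]
eef_pos: [0.6253, 0.0874, 0.046]
contact_force: [-0.9, -0.7, 0.3]
opening: -0.001
eef_pos: [0.6264, 0.0872, 0.0422]
contact_force: [-0.7, 0.6, -0.1]
eef_pos: [0.6256, 0.0872, 0.038]
contact_force: [-0.2, 0.2, 0.1]
```

```bash
python3 -m handwheel '[0.01,0,-0.02,0,0,0,0,0,0,0,0,0]' |sed -n '2p;4p'
python3 -m handwheel '[0,0,-0.02,0,0,0,0,0,0,0,0,0]' |sed -n '2p;4p'
python3 -m handwheel '[0,0,-0.015,0,0,0,0,0,0,0,0,0]' |sed -n '2p;4p'
```

```text
eef_pos: [0.6269, 0.0872, 0.0342]
contact_force: [0.3, 0.8, 0.2]
eef_pos: [0.6271, 0.0872, 0.0315]
contact_force: [-0.6, 1.0, 3.2]
eef_pos: [0.6272, 0.0872, 0.0295]
contact_force: [-0.6, -0.8, 4.0]
```

```bash
python3 -m handwheel '[0,0,-0.015,0,0,0,0,0,0,0,0,0]' |sed -n '2p;4p'
python3 -m handwheel '[0,0,-0.015,0,0,0,0,0,0,0,0,0]' |sed -n '2p;4p'
python3 -m handwheel '[0,0,-0.01,0,0,0,0,0,0,0,0,0]' |sed -n '2p;4p'
```

```text
eef_pos: [0.6272, 0.0872, 0.0281]
contact_force: [-2.0, -0.6, 7.1]
eef_pos: [0.6274, 0.0872, 0.028]
contact_force: [-6.2, -0.6, 16.5]
eef_pos: [0.6274, 0.0872, 0.0279]
contact_force: [-9.7, -0.5, 22.4]
```

Bottomed out, so it is pressed. Now I back off and check the whole result.

```bash
python3 -m handwheel '[0,0,0.1,0,0,0,0,0,0.2,0,0,0,0,0,0.25,0,0,0,0,0,0.25,0,0,0,0,0,0.2,0,0,0]' |sed -n '2p;4p'
python3 -m handwheel '[0,-0.2,0,0,0,0,0,-0.25,0,0,0,0,0,0,0,0,0,0,0,0,0,0,0,0]' |sed -n '2p;4p'
python3 - <<'E'
from m2 import *
c,p,d,X=snap('wrist','wend'); P=X.reshape(-1,3)
q=sel(P,(.42,.58),(.15,.26),(.11,.124)); print('caps',rect(q))
q=sel(P,(.58,.69),(.13,.235),(.073,.088)); print('roll',np.median(q[:,2]),circ(q))
q=sel(P,(.59,.67),(.04,.13),(.046,.06)); print('btn',len(q),np.median(q[:,2]))
c,p,d,X=snap('side','send'); P=X.reshape(-1,3)
print(p.shape); cv2.imwrite('pics/sendc.png',cv2.resize(p[110:320,140:360],None,fx=2.7,fy=2.7,interpolation=2)); print(ctrl.get_state()['time'])
E
```

```text
eef_pos: [0.627, 0.0872, 0.1754]
contact_force: [0.8, -0.1, -0.2]
eef_pos: [0.6264, 0.0181, 0.1725]
contact_force: [0.4, 1.1, -0.4]
caps [[0.0, 0.0], [0.0, 0.0], 0.0]
roll 0.08144408011518892 (array([635.9, 172.5]), 29.4)
btn 443 0.052639313894841215
(384, 512, 3)
33.6167
```

View pics/sendc.png

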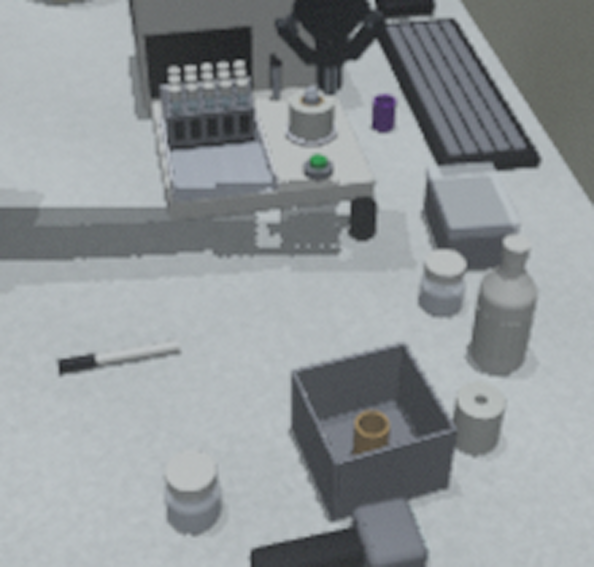

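The side view shows everything done: the racks stand in a closed row at (210,100), the roll is on the spindle at (312,115), the core is in the bin at (372,430) and START is up at (318,165). I see no other racks on the table.

```bash
python3 -m handwheel '[0,0,0,0,0,0,0,0,0,0,0,0]' |sed -n '2p;4p'; python3 -c "from plant import ctrl; print(ctrl.sign_off())"
```

```text
eef_pos: [0.6265, 0.0207, 0.1726]
contact_force: [0.7, -0.2, -0.6]
the job is handed in; nothing more can be done
None
```

The job is handed in with no verdict returned: core in the bin, new roll home on the spindle, all three racks in a closed row against the stop plate, START pressed and released, about 34 s on the robot's clock.

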